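# Index the dividing fixture three stations

## Robot

A 6-joint arm with a two-finger parallel gripper is mounted at the origin on a cart in front of the work surface, level with it; the furniture and walls round the work are solid. World frame = base frame: x ahead of the robot, y to its left, z up, the work surface at z = 0. Lengths are in m, angles in degrees, forces in N, time in s.
With the tool pointing down it reaches from about 0.25 to 0.725 m from the base axis. Payload 9.7 kg.
Tool frame: the origin (TCP) lies midway between the tips of the shut fingers; the grasp point (between the pads) lies 19 mm behind it (bot.hold_point_z is the distance from the TCP to the grasp point, in m); z points along the fingers, y is the line along which they close (so a half turn about z gives the same grasp; the last joint's range is limited). The gripper opens to 85 mm and grips with 20 to 120 N. Pads are 22 mm wide; open, the fingers measure 114 mm over their backs; the gripper's body (76 mm by 85 mm) begins 54 mm behind the grasp point. The pads swing forward as they close: fully open they stand 13 mm farther back than shut.
Start: joints at [65.088, 4.979, 10.078, 95.1, 0, 90], TCP at [0.232, 0.499, 0.231] pointing down, gripper open.
Joint ranges: [-179.16, 179.16], [-48.56, 103.87], [-65.8, 70.77], [-126.05, 130.52], [-82.76, 87.17], [-180, 180]. Speed limits (degrees/s): [127.2, 127.2, 147.25, 180, 180, 180].

## Interface

Orientations are given as [roll, pitch, yaw] about the fixed x, y, z axes, in that order (R = Rz(yaw) Ry(pitch) Rx(roll)).
In Python, from workcell import bot gives the robot as it stands.
- The arm moves only by the tool play_rows, never from a script. Its argument "steps" is a list that holds one entry, the list of rows, each a list of 4 numbers: the shift along the tool's x, y, z in m, then the turn about the tool's z in rad. In form: [[[tx, ty, tz, yaw], ...]]. A call has exactly 5 rows; each row shifts and turns the commanded pose from where the row before left it, along the tool's axes as they then stand; what a row does not reach is not made up. A row lasts 1/12 s, in which the tool goes at most 41.7 mm and 7.16 degrees, less where a joint would pass 70% of its speed; a pose out of reach is approached as far as the arm can. A call is refused whole if a number of a shift passes 0.0417 or a number of a turn 0.125, either way. A call with a gripper value outside its range is refused whole. "gripper" is the finger opening in m, from 0 to 0.0854, set as the call begins (left out, the last holds). The fingers move at their own pace and stop on an object; "squeeze" is the grip in N (left out, the last holds). Time passes only in rows, so rows that do not move let the fingers close, or fill a call up. It gives the time, the measured TCP pose, the force, the opening and the grip force at its end, in the units of the state.
- bot.get_obs(): the state, without advancing time (a new reading comes with each control period).
- bot.camera(name): name is "scene" or "top" or "wrist"; returns a dict with "img" (420x560x3 uint8, blue, green, red), "vfov" (degrees; the focal length in pixels is half the picture's height over the tangent of half this angle, whatever the lens; pixels are square), "cx", "cy" (the principal point, pixels), "xyz" and "attitude" of the camera in the world. Camera axes: x right, y down, z forward; pixel columns grow to the right and rows downward; lengths in m; the calibration is good to about 2 mm. A picture is of the moment at which its call begins. There is no depth.
- bot.job_done(): hands the job in; it is judged then, once.
The state is a dict: "time": time; "q": joint angles; "qd": joint speeds; "joint_efforts": joint torques, N m; "ee_pos": TCP position; "tcp_rot": TCP orientation; "wrist_force": force on the tool from outside, world axes, zero at the start; "torque": the same for the moment, N m; "opening": finger opening in m; "grasp_force": force on a finger pad.
Only numpy, scipy, OpenCV 4.12 (cv2) and the standard library are available. Lean on these libraries where they do the work, as an engineer would, in place of code of your own. Each camera call takes 0.05 s, during which the arm holds its last target. There are 200 camera calls.

## Task

Two bench indexing fixtures stand on the workbench. On the one whose lever ends in a flat paddle (not the ball knob), press the lever fully down and let it spring all the way back up, exactly three times, so that its dial moves on three stations; do not work the other fixture.

Things in the scene. Friction and masses are not known exactly. Their poses are not given: they have to be found in the camera images.
- paddle (a point): Centre of the top face of the black flat paddle (60 mm along the lever x 44 mm) at the end of the lever to be pressed. At rest 155 mm above the bench, z up, x level and pointing from the free end to the fixture's spindle; the axes turn with the lever. Fully down it is 62 mm above the bench and 21 mm farther from the spindle. Its top slopes 20 degrees one way at rest, 20 the other when down
- indexer: The grey indexing fixture with the paddle lever, fixed to the bench; origin on the bench under its spindle, z up. The spindle is level, along y, 80 mm up. The lever points to -x: the paddle point at rest is 118 mm to -x and 75 mm above the spindle. Base 130 x 94 mm; ratchet wheel, pawl and dial (88 mm, on the +y side) reach 140 mm up. A like fixture with a 32 mm ball on its lever stands near
- indexer_lever (a joint): angle of the paddle lever, rad: 0 at rest (up), 0.70 fully down against its stop; a spring brings it back up when it is let go; pressing at the paddle takes 3 to 7 N
- indexer_dial (a joint): angle of the dial (and ratchet wheel) of the paddle fixture, rad, 0 at the start; each full stroke of the lever turns it on by one station of about 0.52 (30 degrees); it stays where it is while the lever returns
- other_dial (a joint): the same for the dial of the other fixture, with the ball-ended lever; 0 at the start

How it is judged (in metres and radians):
On the way, in this order (a step that is already met when the one before it is completed fails the run):
1. lever fully down, first stroke (value of joint indexer_lever above 0.6 rad), for 0.05 s.
2. lever back up (value of joint indexer_lever below 0.1 rad), for 0.05 s.
3. lever fully down, second stroke (value of joint indexer_lever above 0.6 rad), for 0.05 s.
4. lever back up (value of joint indexer_lever below 0.1 rad), for 0.05 s.
5. lever fully down, third stroke (value of joint indexer_lever above 0.6 rad), for 0.05 s.
6. lever back up (value of joint indexer_lever below 0.1 rad), for 0.05 s.
At the end, for the whole second after the job is handed in: the paddle fixture's dial has moved on three stations (1.57 rad, within 0.2), its lever is back up within 0.10 rad of rest, and the other fixture's dial is within 0.2 rad of its start (value of joint indexer_dial between 1.37 and 1.77 rad and value of joint indexer_lever below 0.1 rad and value of joint other_dial below 0.2 rad); the robot touches nothing.
It fails at once if the other fixture's dial is moved on (value of joint other_dial above 0.2 rad).
It also fails if it takes over 45 s, if anything falls off the work surface, if the arm or the gripper's body presses on something with over 40 N, if the wrist force passes 120 N, or if a joint passes its speed limit or range.

## Working session

There is one attempt and no reset: what is moved stays moved. The work goes in short steps, Python scripts to look and compute and a tool call to move; the robot and the scene stay as the last step left them, time stands still between calls to the robot, and variables do not carry over. Pictures are saved under pics/ and viewed, at most 10 in all, crops included, and the job is handed in when it is done.

Besides the shell and the picture viewer there is one more tool, called after "Request:" by a JSON object that holds its "fn" and its "kwargs", one argument or row to a line. play_rows: Moves the arm, as the interface text tells. Its arguments: {"type":"object","properties":{"steps":{"type":"array","items":{"type":"array","items":{"type":"array","items":{"type":"number"}}}},"gripper":{"type":"number"},"squeeze":{"type":"number"}},"required":["steps"]}

```bash
ls; mkdir -p pics; python3 - <<'E'
from workcell import bot
import cv2,numpy as np
o=bot.get_obs();print(o)
ims=[]
for n in("scene","top"):
    c=bot.camera(n);cv2.imwrite(f"pics/{n}0.png",c["img"]);print(n,{k:v for k,v in c.items() if k!="img"})
E
```

```text
pics
{'time': 0.0, 'q': array([6.50882532e+01, 5.01113512e+00, 1.00341460e+01, 9.50989811e+01,
       1.72332802e-03, 9.00010924e+01]), 'qd': array([ 0.05821096, -0.04267219, -0.00498596,  0.03261281, -0.01506199,
       -0.08427198]), 'joint_efforts': array([ 5.94907324e-04, -5.20390248e+01,  4.64797390e+01,  1.62436691e-02,
       -1.36020995e-05, -3.76036098e-06]), 'ee_pos': array([0.23156861, 0.49862453, 0.23057997]), 'tcp_rot': array([-1.79924030e+02, -1.72187802e-03,  1.55087159e+02]), 'wrist_force': array([-0.03100959, -0.01977941, -0.50207679]), 'torque': array([-0.01052307,  0.03115563,  0.00155514]), 'grasp_force': 0.0, 'opening': 0.08531188871107903}
scene {'vfov': 50.18613967730117, 'cx': 285.07793780810186, 'cy': 210.95351021979204, 'xyz': array([-0.05540215, -0.52604057,  0.91588933]), 'attitude': array([-134.51190332,    0.55219253,  -48.22759138])}
top {'vfov': 55.17560900013893, 'cx': 281.0498169834244, 'cy': 208.8852568300802, 'xyz': array([0.34121869, 0.01752957, 1.10747151]), 'attitude': array([-168.98029622,   -1.11173777,  -90.24176985])}
```

View pics/scene0.png

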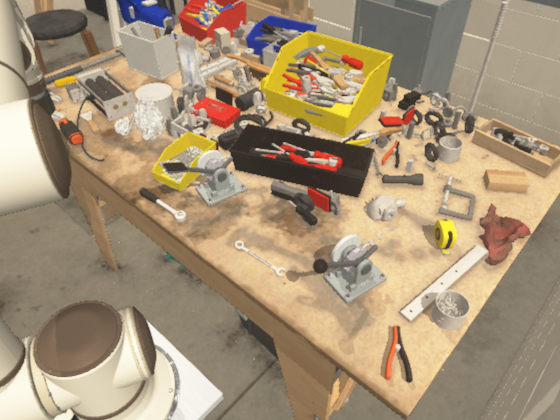

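View pics/top0.png

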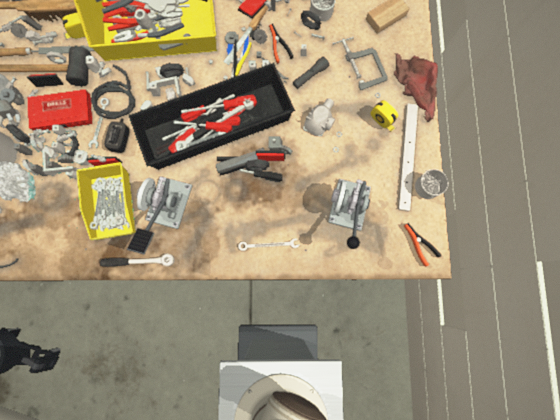

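The paddle fixture is the left one: its paddle is at about (140,240) in top and (176,167) in scene. The ball fixture is at about (350,205) in top. Next I'll mask the paddle and triangulate it.

```bash
cat > h.py <<'E'
import numpy as np,cv2
from scipy.spatial.transform import Rotation as R
def ray(c,p):
    f=c["img"].shape[0]/2/np.tan(np.radians(c["vfov"]/2))
    d=R.from_euler("xyz",c["attitude"],degrees=True).apply([(p[0]-c["cx"])/f,(p[1]-c["cy"])/f,1]);return np.array(c["xyz"]),d/np.linalg.norm(d)
def plane(c,p,z):
    o,d=ray(c,p);return o+d*(z-o[2])/d[2]
def tri(a,p,b,q):
    o1,d1=ray(a,p);o2,d2=ray(b,q)
    s=np.linalg.lstsq(np.c_[d1,-d2],o2-o1,rcond=None)[0]
    A,B=o1+s[0]*d1,o2+s[1]*d2;return (A+B)/2,np.linalg.norm(A-B)
def blob(c,box,thr=60):
    x0,y0,x1,y1=box;m=(c["img"][y0:y1,x0:x1].max(2)<thr).astype(np.uint8)
    n,l,s,ce=cv2.connectedComponentsWithStats(m);return sorted([(s[i,4],ce[i]+[x0,y0],s[i,:4]+[x0,y0,0,0]) for i in range(1,n)],key=lambda t:-t[0])[:3]
E
python3 - <<'E'
from h import *
from workcell import bot
t=bot.camera("top");s=bot.camera("scene")
bt=blob(t,(120,222,160,256));bs=blob(s,(155,150,200,185));print(bt,bs)
print(tri(t,bt[0][1],s,bs[0][1]))
print("paddle z.155",plane(t,bt[0][1],.155),plane(s,bs[0][1],.155))
a=cv2.resize(t["img"][165:260,75:200],None,fx=4.5,fy=4.5,interpolation=2)
b=cv2.resize(s["img"][130:215,145:255],None,fx=4.5,fy=4.5,interpolation=2)
cv2.imwrite("pics/ct.png",a);cv2.imwrite("pics/cs.png",b)
E
```

```text
[(np.int32(332), array([139.99698795, 240.20783133]), array([128, 229,  24,  23]))] []Traceback (most recent call last):
  File "<stdin>", line 5, in <module>
IndexError: list index out of range
```

```bash
python3 - <<'E'
from h import *
from workcell import bot
t=bot.camera("top");s=bot.camera("scene")
bt=blob(t,(120,222,160,256))
for th in (75,90,105): print(th,blob(s,(155,150,200,185),th)[:2])
p=bt[0][1]
print("paddle z.155",plane(t,p,.155),plane(t,p,.15), "hub top", plane(t,(168,190),.1))
m=(t["img"][222:256,120:160].max(2)<60).astype(np.uint8)
r=cv2.minAreaRect(cv2.findNonZero(m));b=cv2.boxPoints(r)+[120,222];print(b,[plane(t,q,.155)[:2].round(3) for q in b])
a=cv2.resize(t["img"][165:260,75:200],None,fx=4.5,fy=4.5,interpolation=2)
b=cv2.resize(s["img"][130:215,145:255],None,fx=4.5,fy=4.5,interpolation=2)
cv2.imwrite("pics/ct.png",a);cv2.imwrite("pics/cs.png",b)
E
```

```text
75 [(np.int32(141), array([174.94326241, 166.58156028]), array([164, 163,  23,   8]))]
90 [(np.int32(154), array([175.00649351, 166.57792208]), array([163, 163,  25,   8]))]
105 [(np.int32(213), array([177.30985915, 167.36150235]), array([163, 163,  37,  10]))]
paddle z.155 [0.45151992 0.3318608  0.155     ] [0.45209895 0.33351088 0.15      ] hub top [0.58681354 0.2868065  0.1       ]
[[127.80000401 247.39999771]
 [138.40000153 226.20000029]
 [152.40000153 233.20000076]
 [141.80000305 254.39999771]] [array([0.434, 0.359]), array([0.485, 0.338]), array([0.468, 0.304]), array([0.418, 0.326])]
```

View pics/ct.png

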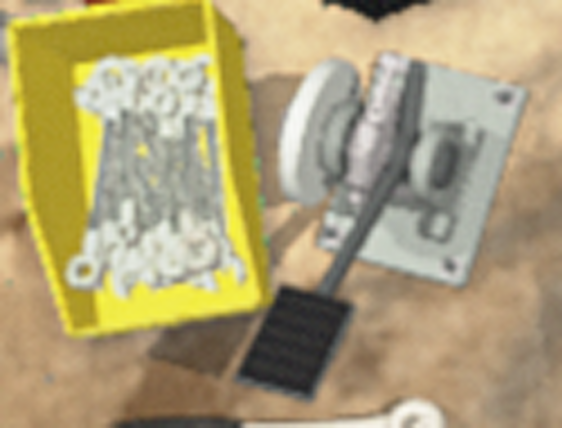

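View pics/cs.png

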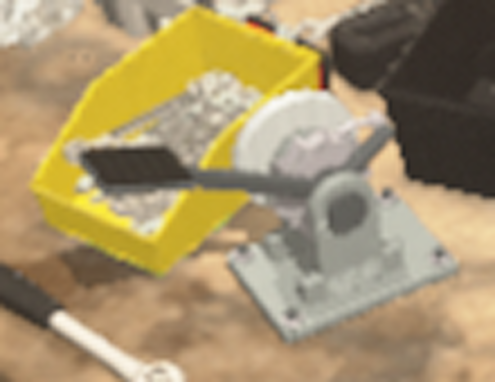

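The crops show the black paddle centred at about (140,240) in top and (175,167) in scene. The yellow bin's corner is near its +y side. I'll check both heights and close the fingers meanwhile.

```bash
python3 - <<'E'
from h import *
from workcell import bot
t=bot.camera("top");s=bot.camera("scene")
print(tri(t,(140,240.2),s,(175,166.8)))
# bin front-right rim corner, dial-side tall corner
print(tri(t,(75+267/4.5,165+303/4.5),s,(145+160/4.5,130+243/4.5)))
print(tri(t,(75+208/4.5,165+3/4.5),s,(145+318/4.5,130+52/4.5)))
x=plane(t,(140,240.2),.155)
print(bot.get_obs()["ee_pos"],bot.get_obs()["tcp_rot"])
E
```

```text
(array([0.45052197, 0.33348175, 0.1527729 ]), np.float64(0.002868509726679206))
(array([0.48595599, 0.38739   , 0.03679592]), np.float64(0.0005481503748025527))
(array([0.65721586, 0.41565543, 0.0846918 ]), np.float64(0.0024691679742147167))
[0.23166868 0.49880055 0.23118872] [-1.79990145e+02 -5.92885133e-04  1.55087257e+02]
```

Request:
{"fn": "play_rows", "kwargs": {
  "steps": [
    [[-0.027,-0.0058,0,0],[-0.027,-0.0058,0,0],[-0.027,-0.0058,0,0],[-0.027,-0.0058,0,0],[-0.027,-0.0058,0,0]]
  ],
  "gripper": 0
}}

```text
time: 0.82
ee_pos: [0.3427, 0.4148, 0.2313]
tcp_rot: [180.0, 0.0, 155.1]
wrist_force: [0.3, 0.6, 0.3]
opening: 0.0252
grasp_force: 0.0
```

Request:
{"fn": "play_rows", "kwargs": {
  "steps": [
    [[-0.027,-0.0058,0,0],[-0.027,-0.0058,0,0],[-0.027,-0.0058,0,0],[-0.027,-0.0058,0,0],[-0.027,-0.0058,0,0]]
  ]
}}

```text
time: 1.23
ee_pos: [0.4531, 0.3315, 0.2314]
tcp_rot: [180.0, 0.0, 155.1]
wrist_force: [-0.1, 0.3, 0.3]
opening: 0.0
grasp_force: 0.0
```

Request:
{"fn": "play_rows", "kwargs": {
  "steps": [
    [[0,0,0.02,0],[0,0,0.02,0],[0,0,0.018,0],[0,0,0,0],[0,0,0,0]]
  ]
}}

```text
time: 1.65
ee_pos: [0.4517, 0.3322, 0.1729]
tcp_rot: [-179.9, -0.0, 155.1]
wrist_force: [0.1, -0.4, 0.1]
opening: 0.0001
grasp_force: 0.0
```

```bash
python3 - <<'E'
from h import *
from workcell import bot
t=bot.camera("top");s=bot.camera("scene");o=bot.get_obs();print(o["ee_pos"],o["opening"])
a=cv2.resize(t["img"][165:260,90:190],(400,380));b=cv2.resize(s["img"][105:200,125:225],(400,380))
cv2.imwrite("pics/n.png",np.hstack([a,b]))
E
```

```text
[0.45234275 0.33279917 0.17465131] 0.00025971990469985285
```

View pics/n.png

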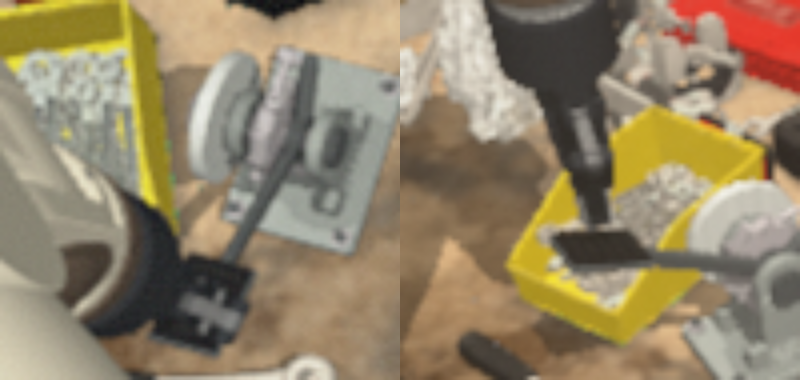

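Top shows the fingers over the paddle centre and scene shows them just above it. The alignment is good, so I'll press along the arc.

Request:
{"fn": "play_rows", "kwargs": {
  "steps": [
    [[0,0,0.018,0],[0.008,0,0.0155,0],[0.006,0,0.0155,0],[0.004,0,0.0155,0],[0.002,0,0.0155,0]]
  ]
}}

```text
time: 2.17
ee_pos: [0.434, 0.3416, 0.0949]
tcp_rot: [179.9, 0.1, 155.1]
wrist_force: [-3.9, -2.6, 5.1]
opening: -0.0001
grasp_force: 2.7
```

Request:
{"fn": "play_rows", "kwargs": {
  "steps": [
    [[0,0,0.012,0],[0,0,0.008,0],[0,0,0.003,0],[0,0,0,0],[0,0,0,0]]
  ]
}}

```text
time: 2.58
ee_pos: [0.4341, 0.3414, 0.0712]
tcp_rot: [179.9, -0.0, 155.1]
wrist_force: [-3.6, 0.5, 4.5]
opening: -0.0002
grasp_force: 2.5
```

Request:
{"fn": "play_rows", "kwargs": {
  "steps": [
    [[0,0,0.002,0],[0,0,0.002,0],[0,0,0,0],[0,0,0,0],[0,0,0,0]]
  ]
}}

```text
time: 3.0
ee_pos: [0.4344, 0.3412, 0.0669]
tcp_rot: [179.9, 0.0, 155.1]
wrist_force: [-2.7, 2.4, 4.8]
opening: 0.0
grasp_force: 2.8
```

Request:
{"fn": "play_rows", "kwargs": {
  "steps": [
    [[0,0,0.002,0],[0,0,0,0],[0,0,0.001,0],[0,0,0,0],[0,0,0,0]]
  ]
}}

```text
time: 3.42
ee_pos: [0.4346, 0.3412, 0.0645]
tcp_rot: [179.9, 0.1, 155.1]
wrist_force: [-3.0, 1.8, 10.3]
opening: 0.0001
grasp_force: 5.2
```

```bash
python3 - <<'E'
from h import *
from workcell import bot
t=bot.camera("top");s=bot.camera("scene");o=bot.get_obs();print(o["ee_pos"],o["wrist_force"])
a=cv2.resize(t["img"][165:260,90:190],(400,380));b=cv2.resize(s["img"][120:215,155:255],(400,380))
cv2.imwrite("pics/n2.png",np.hstack([a,b]))
E
```

```text
[0.43460347 0.34125595 0.06450136] [-3.58150261 -0.34214927 10.0111042 ]
```

View pics/n2.png

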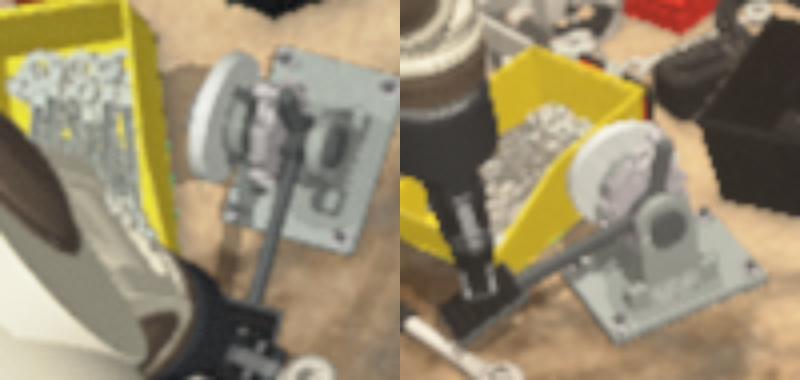

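The image shows the lever fully down, and the force step to 10 N confirms the stop. Now I'll return along the arc.

Request:
{"fn": "play_rows", "kwargs": {
  "steps": [
    [[0,0,-0.022,0],[0,0,-0.022,0],[-0.004,0,-0.022,0],[-0.008,0,-0.022,0],[-0.008,0,-0.0225,0]]
  ]
}}

```text
time: 3.93
ee_pos: [0.4527, 0.332, 0.1748]
tcp_rot: [-180.0, 0.1, 155.1]
wrist_force: [-0.1, 0.3, -0.0]
opening: 0.0005
grasp_force: 0.0
```

Request:
{"fn": "play_rows", "kwargs": {
  "steps": [
    [[0,0,0,0],[0,0,0,0],[0,0,0,0],[0,0,0,0],[0,0,0,0]]
  ]
}}

```text
time: 4.35
ee_pos: [0.4516, 0.3322, 0.1726]
tcp_rot: [-179.9, -0.0, 155.1]
wrist_force: [-0.2, -0.3, 0.8]
opening: 0.0001
grasp_force: 0.0
```

```bash
python3 - <<'E'
from h import *
from workcell import bot
t=bot.camera("top");s=bot.camera("scene");o=bot.get_obs();print(o["ee_pos"],o["wrist_force"])
a=cv2.resize(t["img"][165:260,90:190],(400,380));b=cv2.resize(s["img"][120:215,155:255],(400,380))
cv2.imwrite("pics/n3.png",np.hstack([a,b]))
E
```

```text
[0.45173734 0.33235695 0.17296218] [ 0.19366824 -0.07707814 -0.88258927]
```

View pics/n3.png

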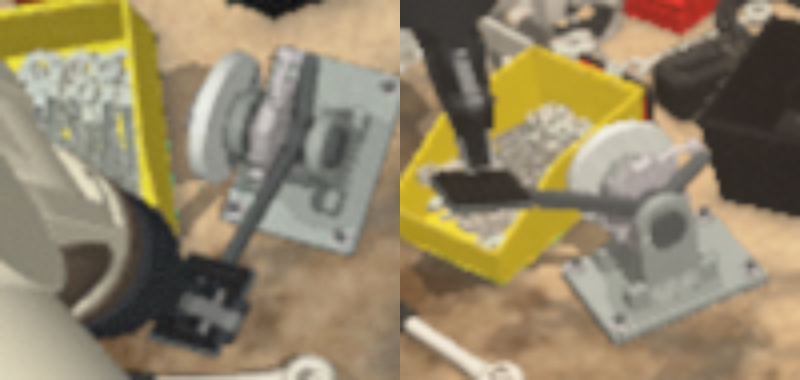

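The lever is back at rest. Now strokes two and three, run the same way.

Request:
{"fn": "play_rows", "kwargs": {
  "steps": [
    [[0,0,0.018,0],[0.008,0,0.0155,0],[0.006,0,0.0155,0],[0.004,0,0.0155,0],[0.002,0,0.0155,0]]
  ]
}}

```text
time: 4.87
ee_pos: [0.4333, 0.3408, 0.0933]
tcp_rot: [-180.0, 0.0, 155.1]
wrist_force: [-2.1, -3.5, 6.2]
opening: 0.0004
grasp_force: 2.5
```

Request:
{"fn": "play_rows", "kwargs": {
  "steps": [
    [[0,0,0.012,0],[0,0,0.008,0],[0,0,0.005,0],[0,0,0.003,0],[0,0,0.002,0]]
  ]
}}

```text
time: 5.28
ee_pos: [0.4338, 0.3408, 0.0639]
tcp_rot: [-180.0, -0.0, 155.1]
wrist_force: [-8.6, -2.9, 14.1]
opening: 0.0001
grasp_force: 8.0
```

Request:
{"fn": "play_rows", "kwargs": {
  "steps": [
    [[0,0,0,0],[0,0,0,0],[0,0,0,0],[0,0,0,0],[0,0,0,0]]
  ]
}}

```text
time: 5.7
ee_pos: [0.4338, 0.3408, 0.0645]
tcp_rot: [-180.0, -0.0, 155.1]
wrist_force: [-7.7, -2.8, 6.7]
opening: 0.0005
grasp_force: 4.2
```

Request:
{"fn": "play_rows", "kwargs": {
  "steps": [
    [[0,0,-0.022,0],[0,0,-0.022,0],[-0.004,0,-0.022,0],[-0.008,0,-0.022,0],[-0.008,0,-0.0225,0]]
  ]
}}

```text
time: 6.12
ee_pos: [0.4531, 0.3325, 0.1759]
tcp_rot: [179.9, 0.1, 155.1]
wrist_force: [-0.0, 0.5, -0.7]
opening: 0.0
grasp_force: 0.0
```

Request:
{"fn": "play_rows", "kwargs": {
  "steps": [
    [[0,0,0,0],[0,0,0,0],[0,0,0,0],[0,0,0,0],[0,0,0,0]]
  ]
}}

```text
time: 6.53
ee_pos: [0.4517, 0.3323, 0.1731]
tcp_rot: [-179.9, -0.0, 155.1]
wrist_force: [-0.2, -0.4, 0.8]
opening: 0.0
grasp_force: 0.0
```

Request:
{"fn": "play_rows", "kwargs": {
  "steps": [
    [[0,0,0.018,0],[0.008,0,0.0155,0],[0.006,0,0.0155,0],[0.004,0,0.0155,0],[0.002,0,0.0155,0]]
  ]
}}

```text
time: 6.95
ee_pos: [0.4331, 0.3407, 0.0934]
tcp_rot: [-179.9, -0.0, 155.1]
wrist_force: [-1.8, -2.4, 5.5]
opening: 0.0002
grasp_force: 2.5
```

Request:
{"fn": "play_rows", "kwargs": {
  "steps": [
    [[0,0,0.012,0],[0,0,0.008,0],[0,0,0.005,0],[0,0,0.003,0],[0,0,0.002,0]]
  ]
}}

```text
time: 7.37
ee_pos: [0.4336, 0.3407, 0.064]
tcp_rot: [-179.9, -0.0, 155.1]
wrist_force: [-7.7, -3.0, 11.0]
opening: 0.0001
grasp_force: 6.7
```

Request:
{"fn": "play_rows", "kwargs": {
  "steps": [
    [[0,0,0,0],[0,0,0,0],[0,0,0,0],[0,0,0,0],[0,0,0,0]]
  ]
}}

```text
time: 7.78
ee_pos: [0.4337, 0.3408, 0.0645]
tcp_rot: [-180.0, -0.0, 155.1]
wrist_force: [-6.0, -2.5, 5.8]
opening: -0.0002
grasp_force: 3.3
```

Request:
{"fn": "play_rows", "kwargs": {
  "steps": [
    [[0,0,-0.022,0],[0,0,-0.022,0],[-0.004,0,-0.022,0],[-0.008,0,-0.022,0],[-0.008,0,-0.0225,0]]
  ]
}}

```text
time: 8.2
ee_pos: [0.453, 0.3325, 0.1762]
tcp_rot: [179.9, 0.1, 155.1]
wrist_force: [0.0, 0.3, -0.3]
opening: 0.0001
grasp_force: 0.0
```

Request:
{"fn": "play_rows", "kwargs": {
  "steps": [
    [[0,0,-0.02,0],[0,0,-0.02,0],[0,0,0,0],[0,0,0,0],[0,0,0,0]]
  ]
}}

```text
time: 8.62
ee_pos: [0.4524, 0.3324, 0.214]
tcp_rot: [-180.0, 0.0, 155.1]
wrist_force: [0.3, 0.2, -0.6]
opening: -0.0002
grasp_force: 0.0
```

```bash
python3 - <<'E'
from h import *
from workcell import bot
t=bot.camera("top");s=bot.camera("scene");o=bot.get_obs();print(o["time"],o["ee_pos"],o["wrist_force"])
a=cv2.resize(t["img"][165:260,90:190],(400,380));b=cv2.resize(s["img"][120:215,155:255],(400,380))
cv2.imwrite("pics/n4.png",np.hstack([a,b]))
E
```

```text
8.7167 [0.45194489 0.33227028 0.21351832] [ 0.0360232   0.3261136  -0.64914761]
```

View pics/n4.png

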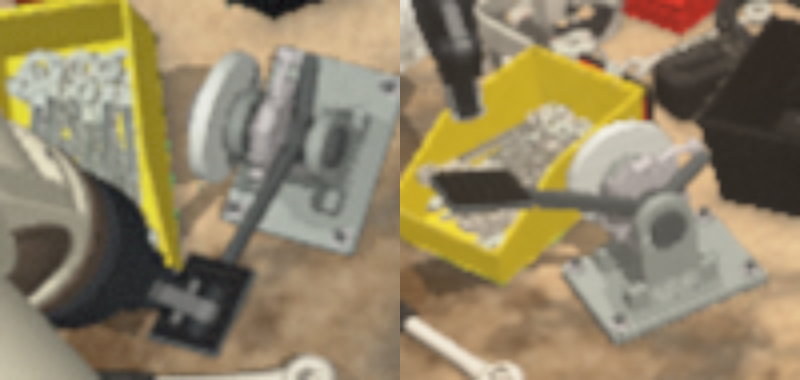

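The lever is back at rest and the tool is clear of it, so I'm handing the job in.

```bash
python3 -c "
from workcell import bot
print(bot.job_done())"
```

```text
the job is handed in; nothing more can be done
None
```

I pressed the paddle lever down to its stop and let it spring back three times, left the ball-knob fixture alone, and handed the job in at about 8.7 s with the arm clear; the hand-in returned no verdict, and I did not measure the dial angle itself.

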